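# Shut the marked air valve under the sliding cover

## Robot

A 6-joint arm with a two-finger parallel gripper is mounted at the origin on the work surface. World frame = base frame: x ahead of the robot, y to its left, z up, the work surface at z = 0. Lengths are in m, angles in rad, forces in N, time in s.
With the tool pointing down it reaches from about 0.275 to 0.775 m from the base axis. Payload 14.6 kg.
Tool frame: the origin (TCP) lies between the finger pads; the fingertips stand 25 mm ahead of it and the grasp point (between the pads) lies 6 mm ahead of it; z points along the fingers, y is the line along which they close (so a half turn about z gives the same grasp; the last joint's range is limited). The gripper opens to 85 mm and grips with 20 to 120 N. Pads are 22 mm wide; open, the fingers measure 114 mm over their backs; the gripper's body (76 mm by 85 mm) begins 54 mm behind the grasp point. The pads swing forward as they close: fully open they stand 13 mm farther back than shut.
Start: joints at [1.042, 0.263, -0.048, 1.259, 0, 1.415], TCP at [0.192, 0.489, 0.217] pointing down, gripper open.
Joint ranges: [-2.65, 2.65], [-0.89, 1.7], [-1.18, 1.37], [-2.13, 2.11], [-1.35, 1.29], [-3.14, 3.14]. Speed limits (rad/s): [1.89, 1.89, 2.57, 2.79, 3.14, 3.14].

## Interface

Orientations are given as a rotation vector (axis times angle).
In Python, from station import robot gives the robot as it stands. The module is installed in compiled form; this text tells all that it offers.
- The arm moves only by the shell command python3 -m handwheel 'ROWS' [FORCE]. ROWS is a JSON object of lists of equal length, an entry for each row: "jaw": the finger opening in mm, from 0 to 85.4; "translation": the shift along the tool's x, y, z in mm, a list of three; "yaw": the turn about the tool's z in rad. In form: {"jaw": [jaw, ...], "translation": [[x, y, z], ...], "yaw": [yaw, ...]}. A call has 1 to 20 rows; each row is the pose to reach, as a shift and turn from the pose commanded when the call began, along the tool's axes at that moment; what a row does not reach only later rows make up. A row lasts 1/8 s, in which the tool goes at most 62.5 mm and 10.7 degrees, less where a joint would pass 70% of its speed; a pose out of reach is approached as far as the arm can. A call with a gripper value outside its range is refused whole. The fingers move at their own pace and stop on an object; FORCE is the grip in N (left out, the last holds). Time passes only in rows, so rows that repeat a pose let the fingers close. It gives the time, the measured TCP pose, the force, the opening and the grip force at its end, in the units of the state.
- robot.observe(): the state, without advancing time (a new reading comes with each control period).
- robot.camera(name): name is "side" or "top" or "wrist"; returns a dict with "frame" (384x512x3 uint8, blue, green, red), "z_map" (384x512 float32, m along the optical axis (not along the pixel's ray), 0 where there is no reading), "vfov" (degrees; the focal length in pixels is half the picture's height over the tangent of half this angle, whatever the lens; pixels are square), "cx", "cy" (the principal point, pixels), "rvec" (rotation vector, rad) and "tvec" (3), from world to camera coordinates, as OpenCV has them. Camera axes: x right, y down, z forward; pixel columns grow to the right and rows downward; lengths in m; the calibration is good to about 2 mm. A picture is of the moment at which its call begins.
- robot.hand_in(): hands the job in; it is judged then, once.
Trained networks look in a picture, given as the dict that the camera call returned (one of the last four; its "shot" number tells which), for a name from the list of things; names that differ only in an ending like _2 or _b are one class to them, and where a whole thing is asked for, a point or a joint stands for the part that bears it (a point fixed in the world has none). Each returns a list of dicts, best first, with "conf" (0 to 1); they miss things now and then, are a little off and sometimes report something else, mostly with a low value. They report only what shows in the picture. A call takes as long as a camera call.
- robot.boxes_of(picture, name): "rect" ([left, top, width, height] in pixels, round what is visible of it).
- robot.place_of(picture, name): "point" ([column, row] in pixels: a listed point, or the origin of a listed thing).
The state is a dict: "time_s": time; "qpos": joint angles; "joint_velocities": joint speeds; "joint_torque": joint torques, N m; "tcp_pos": TCP position; "orientation": TCP orientation; "ft_force": force on the tool from outside, world axes, zero at the start; "torque": the same for the moment, N m; "grip_width": finger opening in m; "gripper_force": force on a finger pad.
Only numpy, scipy, OpenCV 4.12 (cv2) and the standard library are available. Lean on these libraries where they do the work, as an engineer would, in place of code of your own. Each camera call takes 0.05 s, during which the arm holds its last target. There are 200 camera calls.

## Task

The compressed air to one tool has to be turned off. With the fingertips, push the loose cover board of the valve box along its rails, all the way aside over the closed deck, without lifting or tipping it; then push the marked valve handle - the one with the large round disc on its hub - round a quarter turn to its stop, square across its pipe. Leave the other handle and everything else on the bench as they are, and finish clear of everything.

Things in the scene. Friction and masses are not known exactly. Their poses are not given: they have to be found in the camera images.
- manifold: Plywood air-valve box fixed to the bench, 200 mm (x) by 540 mm (y). Origin: centre of its underside at bench level, z up. The cover lies on ledges at z 80 mm; guide rails along both long sides and stop strips at both ends rise to z 90 mm. The +y half is the open valve bay; the -y half (y -250 to 10 mm) a closed deck, top at z 78 mm.
- bay (a point): Centre of the valve bay's floor (box x 0, y 130, z 10 mm). The bay is open above, inside 160 mm (x) by 240 mm (y), walls 70 mm high above its floor. Two valves stand in it, hubs at box x 30 mm and y 70 and 180 mm; either may be in either place. Copper pipes along x run beneath the hubs, tops at z 40 mm.
- cover: Loose plywood cover board, 178 mm (x) by 250 mm (y) by 10 mm, 0.25 to 0.5 kg. Origin: centre of its underside, at box z 80 mm. It lies between the rails with 3 mm play each side and slides along the box's y with a push of 2 to 5 N. It starts over the bay (origin at box y 114 to 130 mm); against the far end stop over the deck its origin is at box y -133 mm.
- batten (a point): Centre of the wooden batten fixed across the middle of the cover board's top: 90 mm along x, 22 mm along y, 24 mm high (box z 90 to 114 mm; this point at z 102 mm, straight above the board's origin).
- marked_handle (a joint): Angle (rad) of the marked handle about its upright hub: 0 = open, lever in line with its pipe along the box's -x; grows as it swings towards the box's +y (clockwise from above); 1.571 = shut, lever along the box's +y, on a hard stop. Starts at 0 to 0.35, turns against 0.15 N m of friction (3 N at 48 mm from the hub), stays where it is left.
- marked_hub (a point): On the turning axis of the marked valve's handle, at the mid-height of the lever, 64 mm above the bench. The marked handle is the one with a flat round steel disc, 42 mm across, on top of its hub (disc top 77 mm above the bench). Lever: a grey sleeve 14 mm wide and 16 mm high (56 to 72 mm above the bench), from 18 to 62 mm out from the axis.
- marked_tip (a point): Middle of the outer end of the marked handle's lever, 62 mm from its axis, 64 mm above the bench.
- plain_handle (a joint): Angle (rad) of the plain handle about its upright hub: 0 = open, lever in line with its pipe along the box's -x; grows as it swings towards the box's +y (clockwise from above); 1.571 = shut, lever along the box's +y, on a hard stop. Starts at 0 to 0.35, turns against 0.15 N m of friction (3 N at 48 mm from the hub), stays where it is left.
- plain_hub (a point): On the turning axis of the plain valve's handle, 64 mm above the bench. Same lever as the marked one, but with no disc: its round hub is 20 mm across with a 12 mm nut on top. To be left as it is.
- plain_tip (a point): Middle of the outer end of the plain handle's lever, 62 mm from its axis, 64 mm above the bench.
- spool: Loose bystander, to be left where it is: turned wooden spool, 48 mm across, 58 mm high, at the box's +y end; origin at the centre of its foot.
- plug: Loose bystander, to be left where it is: brass pipe plug 24 mm across, 26 mm high, standing on the bay's floor between the two valves, its top 36 mm above the bench (below the levers); origin at the centre of its foot.
- screwdriver: Loose bystander, to be left where it is: screwdriver lying flat behind the box, 200 mm long, handle 26 mm thick; origin under its middle.
- mallet: Loose bystander, to be left where it is: wooden mallet lying on its side at the box's -y end; head 70 by 110 by 60 mm high centred 90 mm along its +x, handle 30 mm wide along its -x to 160 mm; origin on the bench between.
- wax_jar: Loose bystander, to be left where it is: glass jar 68 mm across, 75 mm high, at the box's +y end; origin at the centre of its foot.
- tin: Loose bystander, to be left where it is: steel tin 60 mm across, 40 mm high, behind the box; origin at the centre of its foot.

How it is judged:
By the outcome, as a careful person would: the job done as asked, in the order asked, and still so for the second after the job is handed in, with the robot touching nothing.
It also fails if it takes over 48 s, if anything falls off the work surface, if the arm or the gripper's body presses on something with over 40 N, if the wrist force passes 120 N, or if a joint passes its speed limit or range.

## Working session

There is one attempt and no reset: what is moved stays moved. The work goes in short steps, Python scripts to look and compute and a shell command to move; the robot and the scene stay as the last step left them, time stands still between calls to the robot, and variables do not carry over. Pictures are saved under pics/ and viewed, at most 11 in all, crops included, and the job is handed in when it is done.

```bash
mkdir -p pics
cat > h.py <<'E'
import numpy as np, cv2
from station import robot
def cam(n):
    p=robot.camera(n); h=p["frame"].shape[0]
    f=h/2/np.tan(np.radians(p["vfov"])/2); R=cv2.Rodrigues(np.array(p["rvec"],float))[0]
    return p,f,R,np.array(p["tvec"],float).ravel()
def ray_z(c,uv,z):
    p,f,R,t=c; d=R.T@np.array([(uv[0]-p["cx"])/f,(uv[1]-p["cy"])/f,1]); o=-R.T@t
    return o+d*(z-o[2])/d[2]
def cloud(c):
    p,f,R,t=c; z=p["z_map"]; v,u=np.indices(z.shape)
    P=np.stack([(u-p["cx"])/f*z,(v-p["cy"])/f*z,z],-1)-t
    P=P@R; P[z==0]=np.nan; return P
def proj(c,X):
    p,f,R,t=c; x=R@np.array(X)+t; return [p["cx"]+f*x[0]/x[2],p["cy"]+f*x[1]/x[2]]
E
python3 - <<'E'
from h import *
np.set_printoptions(precision=4,suppress=True)
s=robot.observe(); print(s["time_s"],s["tcp_pos"],s["orientation"],s["ft_force"],s["grip_width"])
Z={"manifold":0,"cover":.08,"batten":.102,"spool":0,"screwdriver":0,"mallet":0,"wax_jar":0,"tin":0}
for n in("top","side"):
    c=cam(n); cv2.imwrite(f"pics/{n}0.png",c[0]["frame"])
    for k,z in Z.items():
        for r in robot.place_of(c[0],k)[:1]: print(n,k,np.round(r["point"]),round(r["conf"],2),ray_z(c,r["point"],z))
    if n=="top":
        P=cloud(c); m=(P[...,2]>.084)&(P[...,2]<.096)
        m=cv2.morphologyEx(m.astype(np.uint8),cv2.MORPH_OPEN,np.ones((9,9)))
        k,l,st,ce=cv2.connectedComponentsWithStats(m)
        for i in range(1,k):
            if st[i,4]>300: print(st[i],cv2.minAreaRect(P[l==i][:,:2].astype(np.float32)*1000))
E
```

```text
0.0 [0.1916 0.4885 0.2163] [-0.5837 -3.0865  0.0016] [-0.6131  0.4491 -0.4877] 0.08536527117334843
top manifold [270. 208.] 0.64 [ 0.5494 -0.0206  0.    ]
top cover [235. 200.] 0.85 [0.5566 0.0877 0.08  ]
top batten [231. 200.] 0.73 [0.5529 0.0967 0.102 ]
top spool [166. 219.] 0.8 [0.5048 0.3071 0.    ]
top screwdriver [310. 154.] 0.74 [ 0.7284 -0.1458  0.    ]
top mallet [386. 190.] 0.76 [ 0.6154 -0.3868  0.    ]
top wax_jar [164. 177.] 0.67 [0.6374 0.3248 0.    ]
top tin [244. 158.] 0.59 [0.7083 0.0693 0.    ]
[ 190  166   86   66 4605] ((560.75537109375, 95.38140869140625), (249.5550079345703, 187.6277618408203), 88.71163177490234)
side manifold [258. 213.] 0.82 [ 0.5641 -0.0239  0.    ]
side cover [232. 181.] 0.98 [0.5433 0.0906 0.08  ]
side batten [232. 174.] 0.9 [0.5541 0.1017 0.102 ]
side spool [188. 169.] 0.59 [0.5137 0.3273 0.    ]
side mallet [350. 275.] 0.64 [ 0.6045 -0.3966  0.    ]
side wax_jar [214. 158.] 0.67 [0.6268 0.3164 0.    ]
side tin [265. 180.] 0.55 [0.6966 0.0905 0.    ]
```

View pics/top0.png

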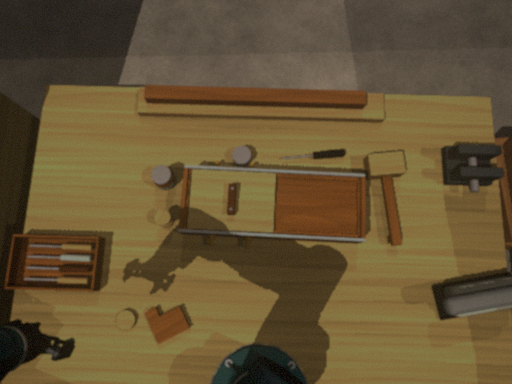

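View pics/side0.png

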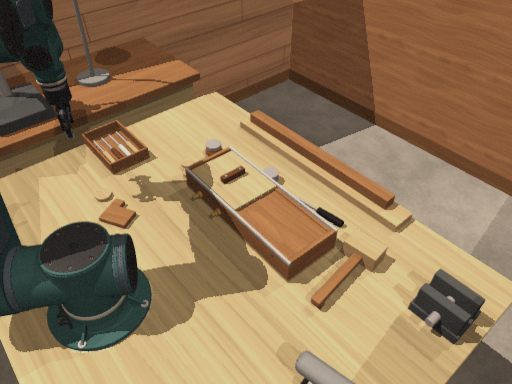

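Run:
```python
from h import *
np.set_printoptions(precision=4,suppress=True)
c=cam("top"); P=cloud(c)
def fit(lo,hi,xr,yr):
    m=(P[...,2]>lo)&(P[...,2]<hi)&(P[...,0]>xr[0])&(P[...,0]<xr[1])&(P[...,1]>yr[0])&(P[...,1]<yr[1])
    q=P[m]; return m.sum(),cv2.minAreaRect(q[:,:2].astype(np.float32)*1000)
print("box",fit(.07,.1,(.42,.69),(-.33,.27)))
print("batten",fit(.104,.13,(.42,.69),(-.1,.25)))
s=robot.observe(); R=cv2.Rodrigues(np.array(s["orientation"]))[0]; print(R)
```

```text
box (np.int64(12212), ((553.0396728515625, -25.015380859375), (541.2415161132812, 201.0496368408203), 88.73412322998047))
batten (np.int64(244), ((556.1372680664062, 95.20614624023438), (22.114351272583008, 89.86283874511719), 88.35462951660156))
[[-0.931   0.3651 -0.    ]
 [ 0.3651  0.931   0.    ]
 [ 0.      0.     -1.    ]]
```

```bash
python3 -m handwheel '{"jaw":[0,0,0,0,0,0,0,0,0,0,0,0,0,0,0,0],"translation":[[-20,-8,0],[-55,-22,0],[-95,-38,0],[-135,-54,0],[-175,-70,0],[-215,-86,0],[-255,-102,0],[-295,-118,0],[-335,-134,0],[-375,-150,0],[-410,-164,0],[-440,-176,0],[-457,-183,0],[-465,-186.5,0],[-465,-186.5,0],[-465,-186.5,0]],"yaw":[-0.03,-0.06,-0.09,-0.12,-0.15,-0.18,-0.21,-0.24,-0.27,-0.3,-0.33,-0.35,-0.351,-0.351,-0.351,-0.351]}' 30
python3 - <<'E'
from h import *
np.set_printoptions(precision=4,suppress=True)
s=robot.observe();print(s["tcp_pos"],cv2.Rodrigues(np.array(s["orientation"]))[0].tolist(),s["ft_force"])
c=cam("wrist"); cv2.imwrite("pics/w1.png",c[0]["frame"]); P=cloud(c)
m=(P[...,2]>.104)&(P[...,2]<.12)
k,l,st,ce=cv2.connectedComponentsWithStats(m.astype(np.uint8))
for i in range(1,k):
    if st[i,4]>300: print(st[i],cv2.minAreaRect(P[l==i][:,:2].astype(np.float32)*1000))
E
```

```text
time_s: 2.95
tcp_pos: [0.5559, 0.146, 0.2169]
orientation: [-0.035, -3.141, -0.0]
ft_force: [0.0, -0.5, 0.7]
grip_width: 0.0001
gripper_force: 0.0
[0.5559 0.146  0.2169] [[-0.9997532202316151, 0.022214827093159424, -9.681773044269224e-06], [0.022214825244834667, 0.9997532073185522, 0.0001612315393195942], [1.3261114421487182e-05, 0.000160976671741426, -0.9999999869553269]] [ 0.0434 -0.5096  0.6994]
[ 177  134   33  102 2724] ((553.2891235351562, 95.85555267333984), (22.507919311523438, 89.42925262451172), 88.67759704589844)
```

View pics/w1.png

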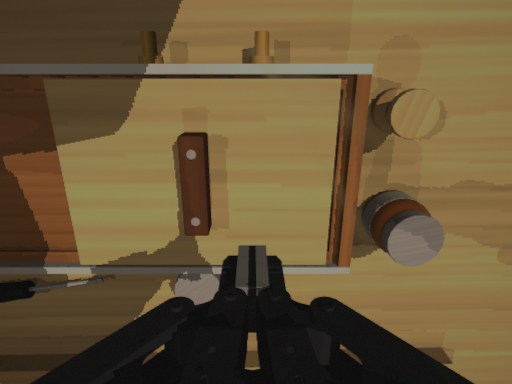

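```bash
python3 -m handwheel '{"jaw":[0,0,0,0,0,0,0,0,0,0,0,0,0,0,0,0,0,0],"translation":[[1,0,20],[1,0,50],[1,0,75],[1,0,90],[1,0,96],[1,0,96],[1,-10,96],[1,-18,96],[1,-24,96],[1,-30,96],[1,-36,96],[1,-44,96],[1,-54,96],[1,-66,96],[1,-78,96],[1,-90,96],[1,-100,96],[1,-100,96]],"yaw":[0,0,0,0,0,0,0,0,0,0,0,0,0,0,0,0,0,0]}'
python3 - <<'E'
from h import *
np.set_printoptions(precision=4,suppress=True)
s=robot.observe();print(s["tcp_pos"],s["ft_force"])
c=cam("top"); P=cloud(c)
for r in robot.place_of(c[0],"batten")[:1]: print(r,ray_z(c,r["point"],.102))
c=cam("wrist"); cv2.imwrite("pics/w2.png",c[0]["frame"])
for r in robot.place_of(c[0],"batten")[:1]: print(r,ray_z(c,r["point"],.102))
E
```

```text
time_s: 5.25
tcp_pos: [0.5532, 0.0447, 0.1208]
orientation: [-0.037, -3.141, 0.0]
ft_force: [-0.1, -0.7, -0.0]
grip_width: -0.0001
gripper_force: 0.0
[0.5532 0.0447 0.1208] [-0.067  -0.6925 -0.0351]
{'point': [337.0, 231.4], 'conf': 0.63} [0.5529 0.0971 0.102 ]
```

View pics/w2.png

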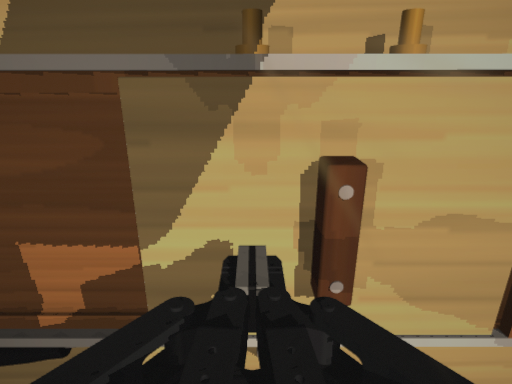

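Run:
```python
from h import *
np.set_printoptions(precision=4,suppress=True)
s=robot.observe();print(s["tcp_pos"],s["qpos"],s["grip_width"])
c=cam("wrist");P=cloud(c); T=np.array(s["tcp_pos"])
print("cam",-c[2].T@c[3]); 
for d in(0,.019,.025): print(d,proj(c,T-[0,0,d]))
for uv in((252,250),(252,270),(252,285),(235,270),(340,180),(340,260),(340,292),(250,180),(200,150),(250,65)): print(uv,P[uv[1],uv[0]])
c=cam("top");P=cloud(c); 
m=(P[...,2]>.104)&(P[...,2]<.13)&(P[...,0]>.42)&(P[...,0]<.69)&(abs(P[...,1])<.25)
k,l,st,ce=cv2.connectedComponentsWithStats(m.astype(np.uint8))
for i in range(1,k):
    if st[i,4]>50: print(st[i],cv2.minAreaRect(P[l==i][:,:2].astype(np.float32)*1000))
```

```text
[0.5532 0.0457 0.1208] [-0.0645  0.3598 -0.1719  1.039   0.0001 -0.042 ] -0.00019616707032272905
cam [0.4674 0.0478 0.2777]
0 [np.float64(251.49370675849215), np.float64(248.67252696497496)]
0.019 [np.float64(251.5349911855257), np.float64(233.4424524818119)]
0.025 [np.float64(251.5464893922413), np.float64(229.2006945773328)]
(252, 250) [0.5416 0.0462 0.1434]
(252, 270) [0.5414 0.0462 0.1609]
(252, 285) [0.5416 0.0462 0.1712]
(235, 270) [0.5453 0.0386 0.1544]
(340, 180) [0.5169 0.0937 0.1138]
(340, 260) [0.5653 0.0969 0.1143]
(340, 292) [0.5876 0.0985 0.1139]
(250, 180) [0.5233 0.0454 0.0886]
(200, 150) [0.5038 0.0162 0.0898]
(250, 65) [0.4577 0.047  0.0894]
```

Run:
```python
from h import *
np.set_printoptions(precision=4,suppress=True)
c=cam("wrist");P=cloud(c)
for v in range(238,256,2): print(v,P[v,245],P[v,252],c[0]["frame"][v,245])
c=cam("side"); s=robot.observe(); T=np.array(s["tcp_pos"])
f=c[0]["frame"].copy()
for d in(0,.025): 
    q=np.round(proj(c,T-[0,0,d])).astype(int); print(q)
    f[q[1],q[0]]=(0,0,255)
x,y=q; x0,y0=x-50,y-55
cv2.imwrite("pics/s2.png",cv2.resize(f[y0:y0+75,x0:x0+100],None,fx=8,fy=8,interpolation=0))
```

```text
238 [0.5624 0.0412 0.0896] [0.5624 0.0458 0.0897] [ 99 164 177]
240 [0.5636 0.0412 0.0901] [0.5641 0.0457 0.0893] [ 99 164 177]
242 [0.5648 0.0412 0.0905] [nan nan nan] [100 165 177]
244 [0.567  0.0411 0.0891] [0.5669 0.0457 0.0895] [ 96 158 169]
246 [0.5414 0.0428 0.1396] [0.5411 0.0462 0.1403] [62 69 73]
248 [0.5409 0.0429 0.1426] [0.5417 0.0462 0.1412] [68 76 82]
250 [0.5419 0.0429 0.1428] [0.5418 0.0462 0.143 ] [68 76 81]
252 [0.5419 0.0429 0.1447] [0.5414 0.0462 0.1455] [67 75 80]
254 [0.5412 0.043  0.1476] [0.5416 0.0462 0.1471] [65 72 78]
[242 178]
[242 183]
```

View pics/s2.png

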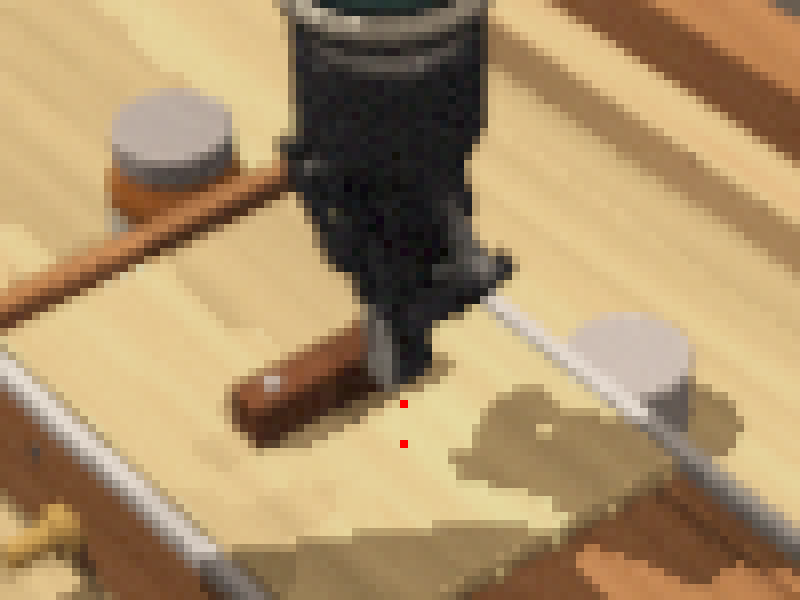

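The pushes missed: in the side crop, the TCP (red, 400,405) and the stated tip (400,443) lie below the real fingertip (395,385). The tips are therefore about 43 mm higher than stated, and they passed over the batten. I'll go back, lower by what the cameras show, and check before pushing.

```bash
python3 -m handwheel '{"jaw":[0,0,0,0,0,0,0,0,0,0,0],"translation":[[0,15,0],[0,40,0],[0,65,0],[0,85,0],[0,98,0],[0,101,0],[0,101,10],[0,101,25],[0,101,36],[0,101,40],[0,101,40]],"yaw":[0,0,0,0,0,0,0,0,0,0,0]}'
python3 - <<'E'
from h import *
np.set_printoptions(precision=4,suppress=True)
s=robot.observe();print(s["tcp_pos"],s["ft_force"])
c=cam("wrist");P=cloud(c);cv2.imwrite("pics/w3.png",c[0]["frame"])
for v in range(240,256,2): print(v,P[v,252])
E
```

```text
time_s: 7.02
tcp_pos: [0.5554, 0.1462, 0.0805]
orientation: [-0.036, -3.141, 0.0]
ft_force: [0.8, 0.6, 0.5]
grip_width: 0.0002
gripper_force: 0.0
[0.5554 0.1462 0.0805] [0.8254 0.5548 0.5046]
240 [0.546  0.1467 0.0887]
242 [0.5458 0.1467 0.0912]
244 [0.5474 0.1467 0.0904]
246 [0.5438 0.1467 0.0992]
248 [0.5442 0.1467 0.1005]
250 [0.5437 0.1467 0.1034]
252 [0.5436 0.1468 0.1055]
254 [0.5434 0.1468 0.1076]
```

View pics/w3.png

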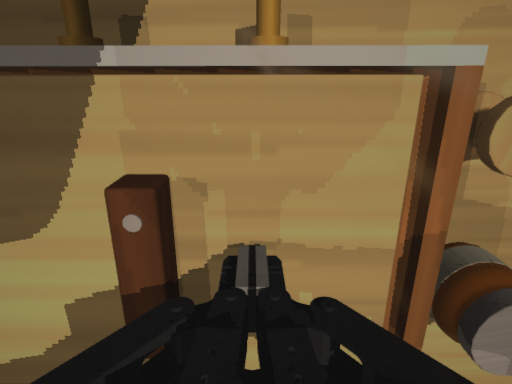

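```bash
python3 -m handwheel '{"jaw":[0,0,0,0,0,0,0,0,0,0,0,0,0,0,0,0],"translation":[[0,-10,1],[0,-18,1],[0,-24,1],[0,-30,1],[0,-36,1],[0,-44,1],[0,-54,1],[0,-66,1],[0,-78,1],[0,-92,1],[0,-106,1],[0,-120,1],[0,-134,1],[0,-146,1],[0,-155,1],[0,-160,1]],"yaw":[0,0,0,0,0,0,0,0,0,0,0,0,0,0,0,0]}'
python3 - <<'E'
from h import *
np.set_printoptions(precision=4,suppress=True)
s=robot.observe();print(s["tcp_pos"],s["ft_force"])
c=cam("wrist");P=cloud(c);cv2.imwrite("pics/w4.png",c[0]["frame"])
m=(P[...,2]>.111)&(P[...,2]<.117); m[240:]=0
k,l,st,ce=cv2.connectedComponentsWithStats(m.astype(np.uint8))
for i in range(1,k):
    if st[i,4]>200: print(st[i],cv2.minAreaRect(P[l==i][:,:2].astype(np.float32)*1000))
m=(P[...,2]>.085)&(P[...,2]<.093);m[240:]=0
print(robot.place_of(c[0],"batten")[:1])
E
```

```text
time_s: 9.07
tcp_pos: [0.5518, -0.0141, 0.0797]
orientation: [-0.036, -3.141, -0.0]
ft_force: [-0.5, 4.5, 3.2]
grip_width: -0.0001
gripper_force: 2.3
[ 0.5518 -0.0141  0.0797] [-0.5344  4.5356  3.2204]
[ 164  186   57   54 2737] ((517.1832275390625, -38.266273498535156), (22.24151039123535, 24.566526412963867), 89.11188507080078)
[{'point': [200.3, 270.4], 'conf': 0.65}]
```

View pics/w4.png

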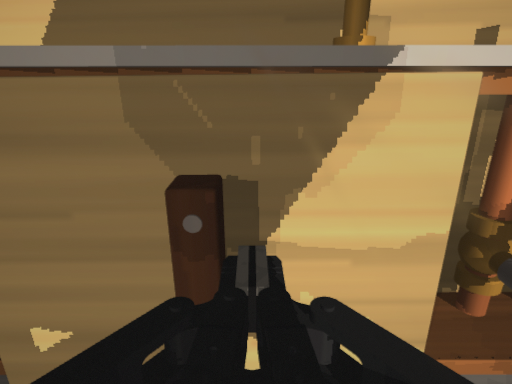

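```bash
python3 -m handwheel '{"jaw":[0,0,0,0,0,0,0,0,0,0,0,0],"translation":[[0,-8,0],[0,-18,0],[0,-30,0],[0,-43,0],[0,-56,0],[0,-69,0],[0,-82,0],[0,-93,0],[0,-102,0],[0,-108,0],[0,-112,0],[0,-114,0]],"yaw":[0,0,0,0,0,0,0,0,0,0,0,0]}'
python3 -m handwheel '{"jaw":[0,0],"translation":[[0,-1.5,0],[0,-3,0]],"yaw":[0,0]}'
python3 -m handwheel '{"jaw":[0,0],"translation":[[0,-1,0],[0,-2,0]],"yaw":[0,0]}'
```

```text
time_s: 10.68
tcp_pos: [0.5493, -0.1276, 0.0798]
orientation: [-0.036, -3.141, -0.0]
ft_force: [-0.2, 1.7, -1.5]
grip_width: 0.0002
gripper_force: 1.0
time_s: 10.92
tcp_pos: [0.5492, -0.1305, 0.0798]
orientation: [-0.035, -3.141, -0.0]
ft_force: [-0.8, 2.5, -1.2]
grip_width: 0.0001
gripper_force: 0.9
time_s: 11.18
tcp_pos: [0.5492, -0.1324, 0.0798]
orientation: [0.035, 3.141, 0.001]
ft_force: [3.4, 5.9, -0.8]
grip_width: 0.0003
gripper_force: 3.2
```

```bash
python3 -m handwheel '{"jaw":[0,0],"translation":[[0,-1,0],[0,-2,0]],"yaw":[0,0]}'
python3 -m handwheel '{"jaw":[0,0],"translation":[[0,-1,0],[0,-1.5,0]],"yaw":[0,0]}'
```

```text
time_s: 11.42
tcp_pos: [0.5498, -0.1329, 0.0798]
orientation: [0.034, 3.14, 0.006]
ft_force: [6.2, 17.8, -0.5]
grip_width: -0.0001
gripper_force: 9.2
time_s: 11.68
tcp_pos: [0.5498, -0.133, 0.0798]
orientation: [0.032, 3.14, 0.01]
ft_force: [6.8, 26.5, 1.1]
grip_width: -0.0004
gripper_force: 13.3
```

```bash
python3 -m handwheel '{"jaw":[0,0,0,0,0,0,0,0,0,0,0,0,0,0,0],"translation":[[0,8,0],[0,18,0],[0,28,-10],[0,35,-35],[0,45,-70],[0,65,-105],[0,90,-125],[0,120,-130],[0,150,-130],[0,180,-130],[0,205,-130],[0,225,-130],[0,237,-130],[0,240,-130],[0,240,-130]],"yaw":[0,0,0,0,0,0,0,0,0,0,0,0,0,0,0]}'
python3 - <<'E'
from h import *
np.set_printoptions(precision=4,suppress=True)
s=robot.observe();print(s["tcp_pos"],s["orientation"],s["ft_force"])
for n in("wrist","top"):
    c=cam(n)
    if n=="wrist": cv2.imwrite("pics/w5.png",c[0]["frame"])
    for k,z in dict(marked_hub=.064,marked_tip=.064,plain_hub=.064,plain_tip=.064,plug=.01,batten=.102,cover=.08).items():
        for r in robot.place_of(c[0],k)[:1]: print(n,k,np.round(r["point"]),round(r["conf"],2),ray_z(c,r["point"],z))
P=cloud(c)
m=(P[...,2]>.104)&(P[...,2]<.125)&(P[...,0]>.45)&(P[...,0]<.66)&(P[...,1]>-.3)&(P[...,1]<-.05)
print(m.sum(),cv2.minAreaRect(P[m][:,:2].astype(np.float32)*1000))
E
```

```text
time_s: 13.55
tcp_pos: [0.5546, 0.1036, 0.2098]
orientation: [-0.036, -3.141, 0.0]
ft_force: [1.6, -0.3, 0.1]
grip_width: -0.0
gripper_force: 0.0
[0.5546 0.1036 0.2098] [-0.0361 -3.1413  0.0003] [ 1.5773 -0.2914  0.0713]
wrist marked_hub [190. 204.] 0.77 [0.5821 0.0405 0.064 ]
wrist marked_tip [199. 145.] 0.66 [0.5222 0.0543 0.064 ]
wrist plain_hub [304. 205.] 0.89 [0.586  0.1555 0.064 ]
wrist plain_tip [333. 147.] 0.59 [0.5277 0.1812 0.064 ]
wrist plug [246. 135.] 0.76 [0.5223 0.0981 0.01  ]
wrist cover [433. 108.] 0.24 [0.4925 0.2623 0.08  ]
top marked_hub [248. 192.] 0.67 [0.5858 0.0506 0.064 ]
top marked_tip [248. 211.] 0.56 [0.5264 0.0494 0.064 ]
top batten [318. 204.] 0.57 [ 0.5479 -0.1537  0.102 ]
top cover [317. 206.] 0.93 [ 0.5442 -0.1546  0.08  ]
254 ((550.6979370117188, -157.2557373046875), (22.612791061401367, 89.5628890991211), 89.23506164550781)
```

View pics/w5.png

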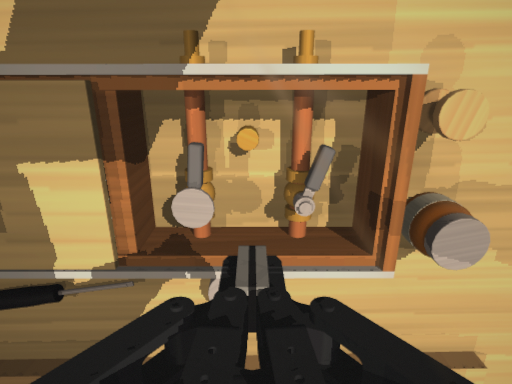

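Run:
```python
from h import *
np.set_printoptions(precision=4,suppress=True)
c=cam("wrist");P=cloud(c)
g=lambda lo,hi,x0,x1,y0,y1:(P[...,2]>lo)&(P[...,2]<hi)&(P[...,0]>x0)&(P[...,0]<x1)&(P[...,1]>y0)&(P[...,1]<y1)
m=g(.074,.082,.55,.62,.01,.08); d=P[m][:,:2]; print("disc",m.sum(),(d.min(0)+d.max(0))/2,np.ptp(d,axis=0))
for nm,y0,y1 in(("marked",.01,.1),("plain",.13,.22)):
    m=g(.068,.0755,.5,.565,y0,y1); print(nm,m.sum(),cv2.minAreaRect(P[m][:,:2].astype(np.float32)*1000),np.ptp(P[m],axis=0))
    vx,vy,x,y=cv2.fitLine(P[m][:,:2].astype(np.float32),2,0,.01,.01).ravel(); print(vx,vy,x,y)
s=robot.observe(); T=np.array(s["tcp_pos"]);print(T)
m=g(.05,.3,.5,.6,T[1]-.03,T[1]+.03)
for v in range(242,256,2): print(v,P[v,252])
# finger width at near-tip rows
for v in(248,256,262,275): 
    r=P[v]; k=(r[:,2]>.19)&(abs(r[:,1]-T[1])<.06); print(v,r[k][:,1].min()-T[1],r[k][:,1].max()-T[1],np.nanmedian(r[k][:,2]))
```

```text
disc 1345 [0.5817 0.045 ] [0.0408 0.041 ]
marked 663 ((542.2662963867188, 47.1967658996582), (19.832889556884766, 44.101070404052734), 86.0085678100586) [0.0446 0.0216 0.0074]
0.9953504 -0.09631972 0.5415055 0.049352065
plain 624 ((546.6229858398438, 169.09178161621094), (14.374194145202637, 42.850276947021484), 69.09281158447266) [0.0398 0.026  0.006 ]
0.92776513 -0.3731647 0.5453018 0.16868104
[0.5546 0.1039 0.2098]
242 [0.6332 0.1024 0.0509]
244 [0.6335 0.1024 0.0552]
246 [0.5426 0.1044 0.2291]
248 [0.5428 0.1044 0.2308]
250 [0.5429 0.1044 0.2324]
252 [0.5428 0.1044 0.2345]
254 [0.5432 0.1044 0.2356]
248 -0.006159402045436385 0.006704431275962028 0.23066131018639371
256 -0.01157017245085061 0.011938644729262135 0.2378318035890548
262 -0.01302079583211152 0.013402864313103002 0.24262406730326574
275 -0.01289025141552104 0.013395032389262304 0.25235987727924725
```

```bash
python3 -m handwheel '{"jaw":[0,0,0,0,0,0,0,0,0,0,0,0,0],"translation":[[4,-18,0],[9,-42,0],[14,-66,0],[18,-80,0],[18,-83,0],[18,-83,30],[18,-83,70],[18,-83,110],[18,-83,135],[18,-83,155],[18,-83,165],[18,-83,167],[18,-83,167]],"yaw":[0,0,0,0,0,0,0,0,0,0,0,0,0]}'
python3 - <<'E'
from h import *
np.set_printoptions(precision=4,suppress=True)
c=cam("wrist");P=cloud(c);cv2.imwrite("pics/w6.png",c[0]["frame"])
for v in range(242,254,2): print(v,P[v,252])
E
```

```text
time_s: 16.02
tcp_pos: [0.5351, 0.0213, 0.0433]
orientation: [0.036, 3.141, -0.0]
ft_force: [-0.3, -0.3, 0.0]
grip_width: 0.0001
gripper_force: 0.0
242 [0.5482 0.0213 0.0103]
244 [0.5501 0.0213 0.0095]
246 [0.5233 0.0219 0.0622]
248 [0.5232 0.0219 0.0644]
250 [0.5229 0.0219 0.0668]
252 [0.5235 0.0219 0.0676]
```

View pics/w6.png

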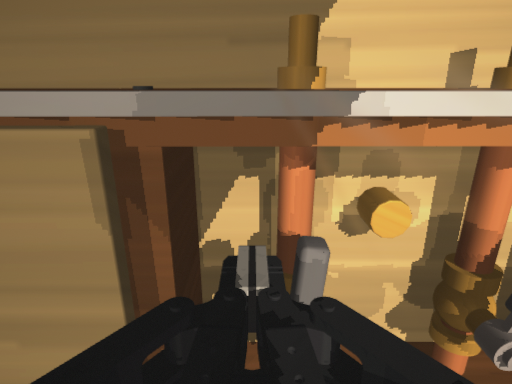

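Fingertips (252,246) sit in the bay just beside the lever (310,265), at lever height. Next is the sweep round the hub.

```bash
python3 -m handwheel '{"jaw":[0,0,0,0,0,0,0,0,0,0,0,0,0,0],"translation":[[0,5,0],[-1,9,0],[1,15,0],[1.5,22,0],[1.5,29.5,0],[0,36.5,0],[-2,43.5,0],[-5.5,50,0],[-10,56,0],[-15,61,0],[-21,65.5,0],[-25,68,0],[-27,69,0],[-27,69,0]],"yaw":[0.04,0.08,0.2,0.35,0.5,0.65,0.8,0.95,1.1,1.25,1.4,1.5,1.54,1.54]}'
python3 - <<'E'
from h import *
np.set_printoptions(precision=4,suppress=True)
c=cam("wrist");P=cloud(c);cv2.imwrite("pics/w7.png",c[0]["frame"])
E
```

```text
time_s: 17.82
tcp_pos: [0.5632, 0.0898, 0.0432]
orientation: [-2.212, -2.231, -0.0]
ft_force: [-2.9, 1.7, 1.3]
grip_width: 0.0001
gripper_force: 1.4
```

View pics/w7.png

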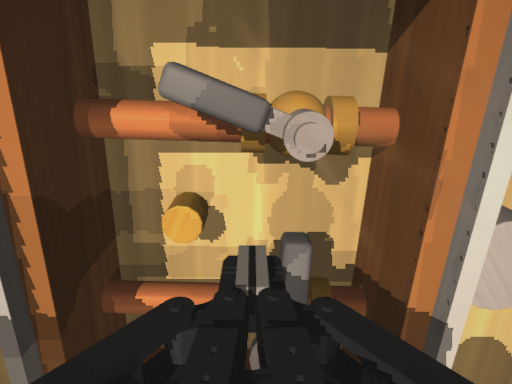

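The lever (295,265) is nearly along the box's +y and the plain handle hasn't moved. I'll press on in small steps until it meets the stop.

```bash
for i in 1; do :; done
python3 -m handwheel '{"jaw":[0,0],"translation":[[0,1,0],[0,2,0]],"yaw":[0,0]}'
python3 -m handwheel '{"jaw":[0,0],"translation":[[0,1,0],[0,2,0]],"yaw":[0,0]}'
```

```text
time_s: 18.12
tcp_pos: [0.5638, 0.0898, 0.0428]
orientation: [-2.21, -2.23, 0.002]
ft_force: [-12.9, 1.6, 9.2]
grip_width: -0.0
gripper_force: 6.8
time_s: 18.38
tcp_pos: [0.5641, 0.0898, 0.0426]
orientation: [-2.209, -2.229, 0.006]
ft_force: [-22.5, 1.8, 15.1]
grip_width: -0.0001
gripper_force: 11.3
```

```bash
python3 -m handwheel '{"jaw":[0,0,0,0,0,0,0,0,0,0,0,0],"translation":[[0,-5,0],[0,-10,0],[0,-14,0],[0,-14,-15],[0,-14,-45],[0,-14,-85],[0,-14,-125],[0,-14,-150],[0,-14,-165],[0,-14,-170],[0,-14,-170],[0,-14,-170]],"yaw":[0,0,0,0,0,0,0,0,0,0,0,0]}'
python3 - <<'E'
from h import *
np.set_printoptions(precision=4,suppress=True)
c=cam("wrist");P=cloud(c);cv2.imwrite("pics/w8.png",c[0]["frame"])
g=lambda lo,hi,x0,x1,y0,y1:(P[...,2]>lo)&(P[...,2]<hi)&(P[...,0]>x0)&(P[...,0]<x1)&(P[...,1]>y0)&(P[...,1]<y1)
m=g(.074,.082,.55,.62,.01,.08); d=P[m][:,:2]; print("disc",m.sum(),(d.min(0)+d.max(0))/2,np.ptp(d,axis=0))
m=g(.068,.0755,.55,.62,.07,.125); print(m.sum(),cv2.minAreaRect(P[m][:,:2].astype(np.float32)*1000),cv2.fitLine(P[m][:,:2].astype(np.float32),2,0,.01,.01).ravel())
m=g(.068,.0755,.5,.565,.13,.22); print(cv2.fitLine(P[m][:,:2].astype(np.float32),2,0,.01,.01).ravel())
for k in("marked_hub","marked_tip","plain_hub","plain_tip"):
    for r in robot.place_of(c[0],k)[:1]: print(k,np.round(r["point"]),ray_z(c,r["point"],.064))
c=cam("top");P=cloud(c);m=g(.104,.125,.45,.66,-.3,-.05)
print(cv2.minAreaRect(P[m][:,:2].astype(np.float32)*1000))
for k in("spool","screwdriver","mallet","wax_jar","tin"):
    for r in robot.place_of(c[0],k)[:1]: print(k,np.round(r["point"]),ray_z(c,r["point"],0))
print(robot.observe()["ft_force"],robot.observe()["tcp_pos"])
E
```

```text
time_s: 19.88
tcp_pos: [0.553, 0.0896, 0.2123]
orientation: [-2.212, -2.23, 0.001]
ft_force: [-0.5, 0.3, -0.1]
grip_width: -0.0003
gripper_force: 0.0
disc 1269 [0.5821 0.0449] [0.041  0.0414]
533 ((582.7691040039062, 88.58148193359375), (37.123470306396484, 13.996408462524414), 89.36700439453125) [0.022  0.9998 0.5825 0.0889]
[ 0.9307 -0.3657  0.5458  0.1694]
marked_hub [279. 216.] [0.5801 0.0462 0.064 ]
marked_tip [286. 158.] [0.5851 0.1072 0.064 ]
plain_hub [288. 105.] [0.5843 0.1564 0.064 ]
plain_tip [227.  78.] [0.5289 0.1794 0.064 ]
((551.0562744140625, -157.79757690429688), (22.32909393310547, 89.71388244628906), 88.7068099975586)
spool [164. 181.] [0.6249 0.3232 0.    ]
screwdriver [313. 153.] [ 0.7338 -0.1545  0.    ]
mallet [387. 195.] [ 0.6022 -0.3907  0.    ]
wax_jar [163. 179.] [0.6314 0.3269 0.    ]
[ 0.2056 -0.1395 -0.4498] [0.5532 0.0896 0.2127]
```

View pics/w8.png

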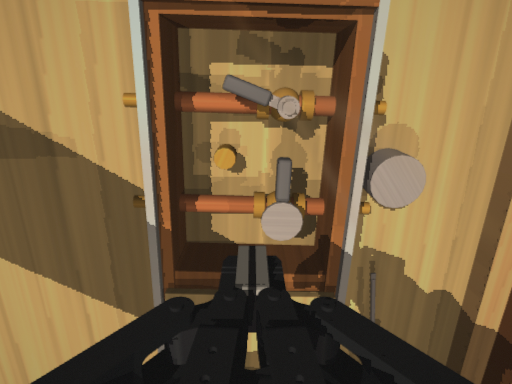

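The marked lever lies exactly along the box's y axis, its disc at (282,220) and tip at (284,160). The plain handle and plug are unchanged, and the cover is against its stop.

```bash
python3 -c "
from station import robot
print(robot.hand_in())"
```

```text
the job is handed in; nothing more can be done
None
```

I pushed the cover to its end stop over the deck and turned the marked valve a quarter turn to its stop. The plain handle measured unchanged, the arm finished clear of everything, and the job is handed in; the stated fingertip offset was about 43 mm off, so my first push passed over the batten without touching it.

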